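# Box the carved elephant family

## Task

Pack the customer's gift set: put the three plain carved elephants (large, medium and small) into the red box, each standing upright on the floor of the pocket cut to its own size, either way round. Lower each one in gently rather than dropping it. The elephant with the howdah seat on its back, the camel and the bull belong to other sets: leave them standing where they are.

Things in the scene. Friction and masses are not known exactly. Their poses are not given: they have to be found in the camera images.
- elephant_large: Large plain carved elephant: brown wood, raised trunk, bare back; the three differ only in size. 134 mm long, 58 wide at the ears, 87 high. Origin on the ground amid the feet; x to head (trunk tip +81), z up. Feet cover 75 (x) by 47 mm about the origin. Body a barrel along x, 47 mm thick, axis 53 mm up, free to grip across y from 30 mm behind to 19 ahead of the origin. About 120 g. Loose.
- elephant_medium: Middle-sized plain carved elephant: brown wood, raised trunk, bare back; the three differ only in size. 102 mm long, 45 wide at the ears, 66 high. Origin on the ground amid the feet; x to head (trunk tip +62), z up. Feet cover 58 (x) by 36 mm about the origin. Body a barrel along x, 36 mm thick, axis 40 mm up, free to grip across y from 23 mm behind to 15 ahead of the origin. About 60 g. Loose.
- elephant_small: Small plain carved elephant: brown wood, raised trunk, bare back; the three differ only in size. 71 mm long, 31 wide at the ears, 46 high. Origin on the ground amid the feet; x to head (trunk tip +43), z up. Feet cover 40 (x) by 25 mm about the origin. Body a barrel along x, 25 mm thick, axis 28 mm up, free to grip across y from 16 mm behind to 10 ahead of the origin. About 24 g. Loose.
- howdah_elephant: A look-alike to be left alone: an elephant of the same wood and shape as the middle-sized one (101 mm long, 45 mm wide, 73 mm high), but with a howdah on its back: a square open-topped seat with a low rail, 29 by 32 mm. Origin on the ground amid the feet, x to the head, z up. Loose.
- camel: A look-alike to be left alone: a carved camel of the same wood, one pointed hump, long neck, 88 mm long, 26 mm wide, 77 mm high. Origin on the ground amid the feet, x to the head, z up. Loose.
- bull: A look-alike to be left alone: a carved humped bull of the same wood with two long horns, 98 mm long, 44 mm wide over the horns, 77 mm high. Origin on the ground amid the feet, x to the head, z up. Loose.
- insert_large: Grey insert with the large pocket: fixed, 160 (x) by 96 (y) by 14 mm, one of three equal ones side by side in the red box, their order varies. Pocket, pale inside, 91 (x) by 63 mm (y), 8 mm deep, centred: 8 mm of room round the large elephant's feet. Origin: centre of underside, z up; pocket floor 6 mm above it (so the seated elephant's origin too), top 14 mm.
- insert_medium: Grey insert with the middle-sized pocket: fixed, 160 (x) by 96 (y) by 14 mm, one of three equal ones side by side in the red box, their order varies. Pocket, pale inside, 73 (x) by 52 mm (y), 8 mm deep, centred: 8 mm of room round the middle-sized elephant's feet. Origin: centre of underside, z up; pocket floor 6 mm above it (so the seated elephant's origin too), top 14 mm.
- insert_small: Grey insert with the small pocket: fixed, 160 (x) by 96 (y) by 14 mm, one of three equal ones side by side in the red box, their order varies. Pocket, pale inside, 56 (x) by 41 mm (y), 8 mm deep, centred: 8 mm of room round the small elephant's feet. Origin: centre of underside, z up; pocket floor 6 mm above it (so the seated elephant's origin too), top 14 mm.
- box: The shallow red base of the gift box, fixed to the counter: 174 mm (x) by 308 mm (y), walls 6 mm thick and 24 mm high, the three inserts in a row along its y, 98 mm apart, on its floor (insert undersides 6 mm above the counter, insert x parallel to box x). Origin: centre of its underside, z up.
Mind the look-alikes: they are no part of the job. What is shaped like the elephant_small but blue is not meant.

How it is judged:
By the outcome, as a careful person would: the job done as asked, in the order asked, and still so for the second after the job is handed in, with the robot touching nothing.
It also fails if it takes over 91 s, if anything falls off the work surface, if the arm or the gripper's body presses on something with over 40 N, if the wrist force passes 120 N, or if a joint passes its speed limit or range.

## Robot

A 6-joint arm with a two-finger parallel gripper is mounted at the origin on the work surface. World frame = base frame: x ahead of the robot, y to its left, z up, the work surface at z = 0. Lengths are in m, angles in rad, forces in N, time in s.
With the tool pointing down it reaches from about 0.225 to 0.875 m from the base axis. Payload 3.4 kg.
Tool frame: the origin (TCP) lies midway between the tips of the shut fingers; the grasp point (between the pads) lies 19 mm behind it (manip.grasp_offset is the distance from the TCP to the grasp point, in m); x points along the fingers, y is the direction in which the jaws open and shut, and the axes are right-handed (so a half turn about x gives the same grasp; the last joint's range is limited). The gripper opens to 85 mm and grips with 20 to 120 N. Pads are 22 mm wide; open, the fingers measure 114 mm over their backs; the gripper's body (76 mm by 85 mm) begins 54 mm behind the grasp point. The pads swing forward as they close: fully open they stand 13 mm farther back than shut.
Start: joints at [0.996, 0.276, 1.505, -0, 1.361, -0.121], TCP at [0.252, 0.517, 0.231] pointing down, gripper open.
Joint ranges: [-2.89, 2.89], [-0.75, 2.08], [0.22, 2.7], [-1.18, 4.32], [0.11, 2.71], [-2.7, 2.7]. Speed limits (rad/s): [2.57, 2.57, 3.14, 3.14, 3.14, 3.14].

## Interface

Orientations are given as a unit quaternion [w, x, y, z].
In Python, from rig import manip gives the robot as it stands.
- The arm moves only by the shell command python3 -m creep 'ROWS' [OPENING] [FORCE]. ROWS is a JSON object of lists of equal length, an entry for each row: "delta_pos": the shift along the tool's x, y, z in cm, a list of three; "dr": the turn, a rotation vector about the tool's x, y, z in rad, a list of three. In form: {"delta_pos": [[dx, dy, dz], ...], "dr": [[rx, ry, rz], ...]}. A call has 1 to 10 rows; each row is the pose to reach, as a shift and turn from the pose commanded when the call began, along the tool's axes at that moment; what a row does not reach only later rows make up. A row lasts 1/10 s, in which the tool goes at most 50 mm and 8.59 degrees, less where a joint would pass 70% of its speed; a pose out of reach is approached as far as the arm can. A call with a gripper value outside its range is refused whole. OPENING is the opening, from -1 (shut) to 1 (fully open), set as the call begins (- or left out, the last holds). The fingers move at their own pace and stop on an object; FORCE is the grip in N (left out, the last holds). Time passes only in rows, so rows that repeat a pose let the fingers close. It gives the time, the measured TCP pose, the force and the opening at its end, in the units of the state.
- manip.get_state(): the state, without advancing time (a new reading comes with each control period).
- manip.get_image(name): name is "scene" or "top"; returns a dict with "pixels" (400x640x3 uint8, blue, green, red), "depth" (400x640 float32, m along the optical axis (not along the pixel's ray), 0 where there is no reading), "intrinsics" (3x3 intrinsics, pixels), "rvec" (rotation vector, rad) and "tvec" (3), from world to camera coordinates, as OpenCV has them. Camera axes: x right, y down, z forward; pixel columns grow to the right and rows downward; lengths in m; the calibration is good to about 2 mm. A picture is of the moment at which its call begins.
- manip.sign_off(): hands the job in, once; it reports no verdict.
The state is a dict: "clock": time; "qpos": joint angles; "qd": joint speeds; "effort": joint torques, N m; "position": TCP position; "ee_rot": TCP orientation; "contact_force": force on the tool from outside, world axes, zero at the start; "moment": the same for the moment, N m; "width": finger opening in m.
Only numpy, scipy, OpenCV 4.12 (cv2) and the standard library are available. Lean on these libraries where they do the work, as an engineer would, in place of code of your own. Each camera call takes 0.05 s, during which the arm holds its last target. There are 200 camera calls.

## Working session

There is one attempt and no reset: what is moved stays moved. The work goes in short steps, Python scripts to look and compute and a shell command to move; the robot and the scene stay as the last step left them, time stands still between calls to the robot, and variables do not carry over. Pictures are saved under pics/ and viewed, about 12 in all and at most 16, crops included, and the job is handed in when it is done.

```bash
mkdir -p pics; ls
python3 - <<'E'
from rig import manip
import cv2,numpy as np
s=manip.get_state();print(s['clock'],s['position'],s['ee_rot'],s['width'],manip.grasp_offset)
for n in('scene','top'):
    d=manip.get_image(n);cv2.imwrite(f'pics/{n}0.png',d['pixels']);print(n,d['intrinsics'].tolist(),d['rvec'],d['tvec'])
E
```

```text
pics
0.0 [0.25177766 0.51633684 0.23043181] [ 0.68875387  0.15845546  0.68920838 -0.15969277] 0.08531256925103256 0.0187
scene [[387.7287333429632, 0.0, 318.84987969464913], [0.0, 387.7287333429632, 196.78163232977516], [0.0, 0.0, 1.0]] [ 1.21545737  2.23317545 -1.03299651] [ 0.22497095 -0.20115028  1.24611325]
top [[500.918465772821, 0.0, 316.79170259792954], [0.0, 500.918465772821, 195.76087177358926], [0.0, 0.0, 1.0]] [ 2.08896576 -2.13652774  0.22419925] [0.01528427 0.43827458 1.35270406]
```

View pics/top0.png

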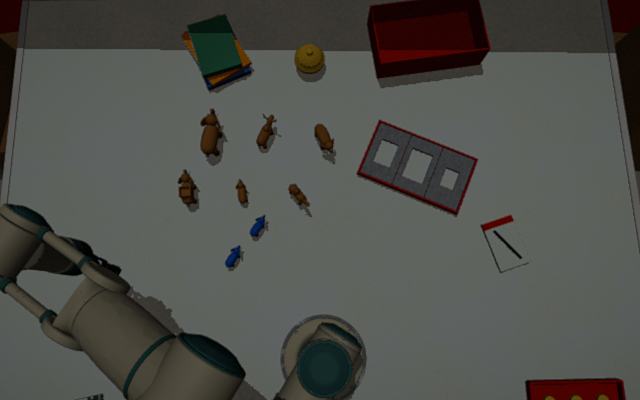

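View pics/scene0.png

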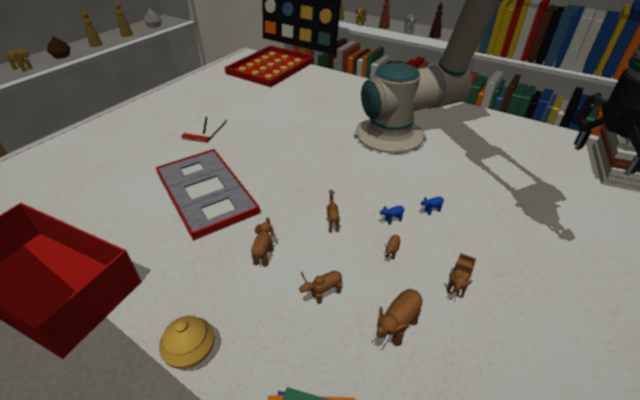

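The top view shows the large elephant at (210,135), the howdah elephant at (187,190), the bull at (266,132), the medium at (323,137), the small at (242,191) and the camel at (300,195). The blue look-alikes are at (258,226) and (233,256). The box pockets are medium (387,153), large (417,167) and small (450,180). I'll measure them next.

```bash
cat > h.py <<'E'
from rig import manip
import cv2,numpy as np
def cloud(n):
    d=manip.get_image(n);K=d['intrinsics'];R=cv2.Rodrigues(d['rvec'])[0]
    v,u=np.mgrid[:400,:640];z=d['depth']
    c=np.stack([(u-K[0,2])/K[0,0]*z,(v-K[1,2])/K[1,1]*z,z],-1)-np.ravel(d['tvec'])
    return d['pixels'],c@R
def blobs(n,px,P,amin):
    hsv=cv2.cvtColor(px,cv2.COLOR_BGR2HSV)
    m=((hsv[...,0]>=3)&(hsv[...,0]<=18)&(hsv[...,1]>110)&(P[...,2]>.012)&(P[...,2]<.11)).astype(np.uint8)
    k,l,st,ce=cv2.connectedComponentsWithStats(m)
    return [(ce[i],P[l==i]) for i in range(1,k) if st[i,4]>amin]
def fit(Q):
    """axis from the xy rectangle; head = end with the higher points"""
    (cx,cy),_,_=cv2.minAreaRect(Q[:,:2].astype(np.float32))
    q=Q[:,:2]-Q[:,:2].mean(0);a=np.linalg.svd(q,full_matrices=False)[2][0]
    return Q[:,:2].mean(0),a
E
python3 - <<'E'
from h import *
np.set_printoptions(precision=3,suppress=True)
for n in('top','scene'):
    px,P=cloud(n)
    for c,Q in blobs(n,px,P,40):
        if not(.2<Q[:,0].mean()<.9):continue
        m,a=fit(Q);t=(Q[:,:2]-m)@a;w=(Q[:,:2]-m)@[-a[1],a[0]]
        top=np.percentile(Q[:,2],97);th=np.median(t[Q[:,2]>=top])
        print(n,c.round(),'xy',m,'ang',np.degrees(np.arctan2(a[1],a[0])).round(1),'t',t.min(),t.max(),'w',w.min(),w.max(),'ztop',Q[:,2].max(),'t@top',th,len(Q))
    if n=='top':
        hsv=cv2.cvtColor(px,cv2.COLOR_BGR2HSV)
        box=((P[...,2]<.04)&(P[...,2]>-.01)&(hsv[...,1]>120)&((hsv[...,0]<4)|(hsv[...,0]>174))).astype(np.uint8);box[:,:340]=0;box[:100]=0;box[213:]=0
        cs=cv2.findContours(box,0,2)[0];c=max(cs,key=cv2.contourArea)
        pts=np.array([P[v,u] for u,v in c[:,0]]);pts=pts[pts[:,2]>.015]
        print('box',cv2.minAreaRect(pts[:,:2].astype(np.float32)),pts[:,2].mean())
        fill=np.zeros_like(box);cv2.drawContours(fill,[c],-1,1,-1)
        g=cv2.cvtColor(px,cv2.COLOR_BGR2GRAY)
        pk=((fill>0)&(g>150)&(P[...,2]<.03)).astype(np.uint8)
        print(np.percentile(g[fill>0],[10,30,50,70,80,90,95]))
        k,l,st,ce=cv2.connectedComponentsWithStats(pk)
        for i in range(1,k):
            if st[i,4]>30: Q=P[l==i];print('pocket',ce[i],cv2.minAreaRect(Q[:,:2].astype(np.float32)),np.median(Q[:,2]),st[i,4])
        cv2.imwrite('pics/top1.png',cv2.resize(px[90:280,160:500],None,fx=2.3,fy=2.3,interpolation=cv2.INTER_CUBIC))
E
```

```text
top [231.  66.] xy [0.84  0.251] ang 139.4 t -0.08031094652860268 0.07888510967601658 w -0.06204850839435035 0.03327447712013271 ztop 0.047402991291568705 t@top 0.018425819372121205 411
top [210. 134.] xy [0.619 0.302] ang 174.8 t -0.06794506874156415 0.056212552294202925 w -0.028405165270224332 0.023883233898741925 ztop 0.08829461018434992 t@top -0.03986586832835525 609
top [265. 132.] xy [0.627 0.148] ang 155.1 t -0.05275952081807632 0.03865357016122032 w -0.015687296788370723 0.015899814039286864 ztop 0.07425027446622129 t@top -0.034419992859571466 262
top [324. 137.] xy [ 0.606 -0.018] ang -155.1 t -0.04279526492821912 0.04837327142518493 w -0.018285215112546837 0.0213412971192644 ztop 0.07328754310878792 t@top 0.022721511877203567 294
top [187. 189.] xy [0.464 0.367] ang -173.3 t -0.05234384663321687 0.04100848694346414 w -0.02033707882015325 0.01703565205824622 ztop 0.07930280351228618 t@top 0.01972653619822174 371
top [241. 192.] xy [0.456 0.217] ang -171.5 t -0.03366302582216854 0.028681565301151027 w -0.013038899272037958 0.01087645891319692 ztop 0.049399837048072284 t@top -
[... 1376 characters left out ...]
694847129454 0.04714976942158813 w -0.015492603758251004 0.014211712944477126 ztop 0.07763752460773182 t@top 0.03043220810675463 559
scene [400. 315.] xy [0.636 0.312] ang -10.2 t -0.05838620282407047 0.05937872737540294 w -0.028596751522967763 0.021696148353814313 ztop 0.08959435716872527 t@top 0.03088511971178858 1338
scene [275. 397.] xy [0.852 0.206] ang 113.2 t -0.01154570463447862 0.01568593116807808 w -0.00961701290499586 0.0047875164983866856 ztop 0.06698885620332817 t@top 0.015153283319792047 61
scene [339. 398.] xy [0.8   0.288] ang 123.7 t -0.02245167082014391 0.023347323524798146 w -0.011625662613971832 0.0033207907342473904 ztop 0.06644949676406066 t@top -0.015529816616377493 74
```

View pics/top1.png

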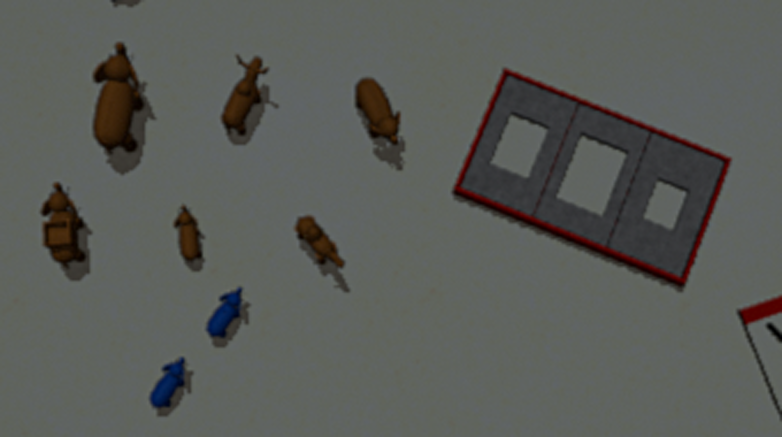

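The crop confirms the identities: the large, medium and small elephants have bare backs, and the pockets in box order are medium, large, small. Next I'll refine the poses by merging both views, and write a helper that works out the tool-frame shift.

```bash
cat >> h.py <<'E'
from scipy.spatial.transform import Rotation as Ro
def tool():
    s=manip.get_state();q=np.array(s['ee_rot']);return np.array(s['position']),Ro.from_quat(q[[1,2,3,0]])
def go(xyz,axis_deg):
    """shift (cm) and turn to TCP xyz, pointing down, jaws across axis_deg"""
    p,R=tool();best=None
    for k in(0,180):
        a=np.radians(axis_deg+90+k);x=np.array([0,0,-1]);y=np.array([np.cos(a),np.sin(a),0])
        T=Ro.from_matrix(np.c_[x,y,np.cross(x,y)]);r=(R.inv()*T).as_rotvec()
        if best is None or np.linalg.norm(r)<np.linalg.norm(best):best=r
    print('dpos cm',(R.inv().apply(np.array(xyz)-p)*100).round(2),'dr',best.round(3))
E
python3 - <<'E'
from h import *
np.set_printoptions(precision=4,suppress=True)
A={n:cloud(n) for n in('top','scene')}
spec={'L':((.625,.307),1.,-8),'M':((.612,-.014),66/87,205),'S':((.461,.22),46/87,8)}
for k,(c,s,h) in spec.items():
    Qs=[Q for n in A for _,Q in blobs(n,*A[n],40) if np.hypot(*(Q[:,:2].mean(0)-c))<.04]
    for nm,Q in(('top',Qs[0]),('scene',Qs[1]),('both',np.vstack(Qs))):
        o=Q[:,:2].mean(0);hd=np.array([np.cos(np.radians(h)),np.sin(np.radians(h))])
        for _ in range(4):
            t=(Q[:,:2]-o)@hd
            b=(Q[:,2]>.068*s)&(Q[:,2]<.081*s)&(t<t.min()+.085*s)   # barrel top
            B=Q[b][:,:2];v=np.linalg.svd(B-B.mean(0),full_matrices=False)[2][0];v*=np.sign(v@hd);hd=v
            o=B.mean(0)
        t=(Q[:,:2]-o)@hd
        print(k,nm,'ang',np.degrees(np.arctan2(hd[1],hd[0])).round(1),'ridge',o,'len',t.max()-t.min(),'org tail',o+hd*(t.min()+.053*s),'org trunk',o+hd*(t.max()-.081*s),b.sum())
px,P=A['top'];g=cv2.cvtColor(px,cv2.COLOR_BGR2GRAY)
m=np.zeros(g.shape,np.uint8);m[130:205,365:470]=(g[130:205,365:470]>82)
k,l,st,ce=cv2.connectedComponentsWithStats(m)
for i in range(1,k):
    if st[i,4]>60:Q=P[l==i];print('pocket',ce[i].round(),cv2.minAreaRect(Q[:,:2].astype(np.float32)),np.median(Q[:,2]))
u=np.array([np.cos(np.radians(65.67)),np.sin(np.radians(65.67))])
print('expected',[np.array([.5267,-.286])+d*u for d in(.098,0,-.098)])
go([.625,.305,.15],-8)
E
```

```text
L top ang -8.0 ridge [0.6087 0.3073] len 0.12463402615397015 org tail [0.6152 0.3064] org trunk [0.6059 0.3077] 251
L scene ang -6.4 ridge [0.6175 0.3108] len 0.11748565237799227 org tail [0.6302 0.3094] org trunk [0.6137 0.3113] 648
L both ang -8.9 ridge [0.6131 0.3097] len 0.13188574671776154 org tail [0.6157 0.3093] org trunk [0.6136 0.3096] 857
M top ang -156.0 ridge [ 0.6159 -0.0142] len 0.09067337866169484 org tail [ 0.6082 -0.0176] org trunk [ 0.6182 -0.0131] 152
M scene ang -157.7 ridge [ 0.6243 -0.0091] len 0.09475236693752945 org tail [ 0.6172 -0.012 ] org trunk [ 0.6236 -0.0093] 235
M both ang -156.9 ridge [ 0.6224 -0.0104] len 0.10117392390449896 org tail [ 0.6174 -0.0125] org trunk [ 0.6179 -0.0123] 370
S top ang 7.0 ridge [0.4503 0.2176] len 0.06217942378321383 org tail [0.4552 0.2182] org trunk [0.4466 0.2172] 73
S scene ang 16.8 ridge [0.4576 0.2224] len 0.057339201727195394 org tail [0.4639 0.2243] org trunk [0.451  0.2204] 90
S both ang 8.9 ridge [0.4527 0.2194] len 0.06759204357403052 org tail [0.455  0.2198] org trunk [0.4518 0.2193] 152
pocket [368. 137.] ((0.617
[... 450 characters left out ...]
160645, -0.2862698435783386), (0.06036089360713959, 0.08806926757097244), 65.39092254638672) 0.012742181075629681
pocket [449. 179.] ((0.3195880055427551, -0.20100228488445282), (0.04985727369785309, 0.544633686542511), 43.78310775756836) 0.013355289011141207
pocket [385. 196.] ((0.3466549515724182, -0.09258520603179932), (0.16642490029335022, 0.41567263007164), 40.083919525146484) 0.0006159181242566276
pocket [467. 197.] ((0.44060102105140686, -0.4310029447078705), (0.020168030634522438, 0.0634145587682724), 70.36116027832031) 0.0013677200908938233
expected [array([ 0.5671, -0.1967]), array([ 0.5267, -0.286 ]), array([ 0.4863, -0.3753])]
dpos cm [ 8.1  -2.67 42.81] dr [-0.314 -0.     0.001]
```

The poses from the two views agree to within a few mm, and the lengths match the given sizes (132 against 134, 101 against 102, 68 against 71). Next, above the large elephant.

```bash
python3 - <<'E'
from h import *
go([.612,.310,.17],-8.5)
E
python3 -m creep '{"delta_pos":[[3,-1,20],[6.1,-2.7,41.4],[6.1,-2.7,41.4],[6.1,-2.7,41.4],[6.1,-2.7,41.4],[6.1,-2.7,41.4],[6.1,-2.7,41.4],[6.1,-2.7,41.4],[6.1,-2.7,41.4],[6.1,-2.7,41.4]],"dr":[[-0.1,0,0],[-0.2,0,0],[-0.3,0,0],[-0.3,0,0],[-0.3,0,0],[-0.3,0,0],[-0.3,0,0],[-0.3,0,0],[-0.3,0,0],[-0.3,0,0]]}' 1 40
python3 - <<'E'
from h import *
go([.612,.310,.034],-8.5)
E
```

```text
dpos cm [ 6.1  -2.79 41.42] dr [-0.305 -0.     0.001]
clock: 1.3
position: [0.6146, 0.3089, 0.1689]
ee_rot: [0.705, 0.055, 0.705, -0.056]
contact_force: [0.3, 1.0, -0.4]
width: 0.0858
dpos cm [13.49  0.08 -0.27] dr [-0.009 -0.001  0.001]
```

```bash
python3 -m creep '{"delta_pos":[[3,0,-0.2],[6,0,-0.2],[9,0,-0.2],[11,0,-0.2],[12.5,0,-0.2],[13.5,0,-0.2],[13.5,0,-0.2],[13.5,0,-0.2]],"dr":[[0,0,0],[0,0,0],[0,0,0],[0,0,0],[0,0,0],[0,0,0],[0,0,0],[0,0,0]]}'
python3 - <<'E'
from h import *
cv2.imwrite('pics/c2.png',cv2.resize(manip.get_image('scene')['pixels'][200:380,300:520],None,fx=3,fy=3))
E
```

```text
clock: 2.1
position: [0.6107, 0.312, 0.0362]
ee_rot: [0.705, 0.054, 0.705, -0.054]
contact_force: [0.9, 0.1, -0.7]
width: 0.0858
```

View pics/c2.png

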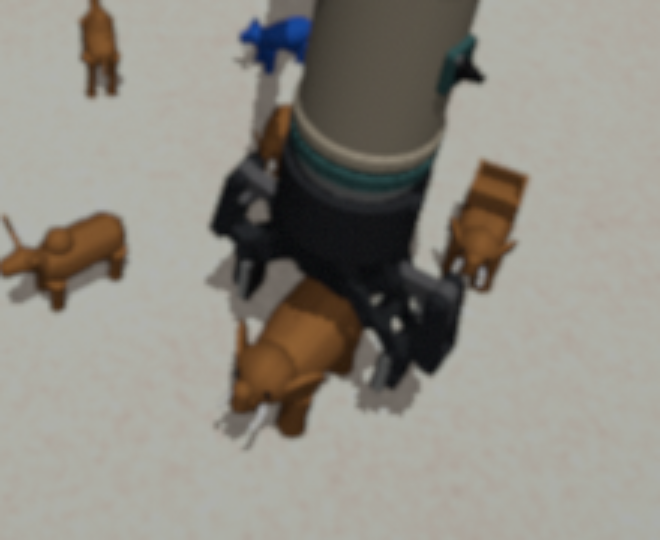

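The crop shows the fingers straddling the large elephant's barrel, with the head clear at crop pixel (265,380). I'll close, then lift.

```bash
python3 -m creep '{"delta_pos":[[0.3,0,0],[0.3,0,0],[0.3,0,0],[0.3,0,0],[0.3,0,0],[0.3,0,0],[0.3,0,0],[0.3,0,0],[0.3,0,0],[0.3,0,0]],"dr":[[0,0,0],[0,0,0],[0,0,0],[0,0,0],[0,0,0],[0,0,0],[0,0,0],[0,0,0],[0,0,0],[0,0,0]]}' -1 40
python3 -m creep '{"delta_pos":[[-1,0,0],[-3,0,0],[-6,0,0],[-9,0,0],[-12,0,0],[-14,0,0],[-15,0,0],[-15,0,0],[-15,0,0]],"dr":[[0,0,0],[0,0,0],[0,0,0],[0,0,0],[0,0,0],[0,0,0],[0,0,0],[0,0,0],[0,0,0]]}'
python3 - <<'E'
from h import *
go([.529,-.287,.183],-24.5)
E
```

```text
clock: 3.15
position: [0.6106, 0.3112, 0.033]
ee_rot: [0.705, 0.054, 0.705, -0.054]
contact_force: [-1.7, -2.0, 5.8]
width: 0.0453
clock: 4.05
position: [0.6097, 0.3112, 0.1811]
ee_rot: [0.704, 0.054, 0.706, -0.055]
contact_force: [-1.0, 0.9, -1.6]
width: 0.0451
dpos cm [ -0.14 -60.35   1.19] dr [ 0.274 -0.002  0.001]
```

```bash
python3 -m creep '{"delta_pos":[[0,-1.5,0],[0,-5,0],[0,-9.5,0],[0,-14.5,0.3],[0,-19.5,0.4],[0,-24.5,0.5],[0,-29.5,0.6],[0,-34.5,0.7],[0,-39.5,0.8],[0,-44.5,0.9]],"dr":[[0,0,0],[0,0,0],[0.03,0,0],[0.06,0,0],[0.1,0,0],[0.14,0,0],[0.18,0,0],[0.22,0,0],[0.25,0,0],[0.27,0,0]]}'
python3 - <<'E'
from h import *
go([.524,-.284,.15],-24.5)
E
```

```text
clock: 5.05
position: [0.5489, -0.1319, 0.1811]
ee_rot: [0.69, 0.149, 0.692, -0.149]
contact_force: [0.2, -0.3, -2.2]
width: 0.0453
dpos cm [  3.11 -14.88   4.01] dr [ 0.003 -0.003  0.001]
```

```bash
python3 -m creep '{"delta_pos":[[0,-4.5,1],[0.5,-8.5,2],[2,-11.5,3],[4,-13.5,3.7],[6,-14.7,4],[7.5,-14.9,4],[8.1,-14.9,4],[8.1,-14.9,4],[8.1,-14.9,4]],"dr":[[0,0,0],[0,0,0],[0,0,0],[0,0,0],[0,0,0],[0,0,0],[0,0,0],[0,0,0],[0,0,0]]}'
python3 - <<'E'
from h import *
go([.524,-.284,.10],-24.5)
im=manip.get_image('scene')['pixels'];cv2.imwrite('pics/c3.png',cv2.resize(im[110:290,110:330],None,fx=3,fy=3))
np.set_printoptions(precision=4,suppress=True)
px,P=cloud('scene');p,_=tool()
for _,Q in blobs('scene',px,P+[0,0,-.03],60):
    if np.hypot(*(Q[:,:2].mean(0)-p[:2]))<.07:
        Q=Q[np.hypot(*(Q[:,:2]-p[:2]).T)<.12];hd=np.array([.91,-.4147]);t=(Q[:,:2]-[.5273,-.286])@hd
        print('t rel pocket',t.min(),t.max(),'expect tail -.053 head .081; w',((Q[:,:2]-[.5273,-.286])@[.4147,.91]).min(),'zmin',Q[:,2].min(),len(Q))
E
```

```text
clock: 5.95
position: [0.5262, -0.2818, 0.1015]
ee_rot: [0.691, 0.149, 0.691, -0.149]
contact_force: [-0.3, -0.7, -0.5]
width: 0.0452
dpos cm [ 0.15 -0.3  -0.11] dr [0.004 0.    0.   ]
t rel pocket -0.048773952965039065 -0.016622481531536146 expect tail -.053 head .081; w -0.005841591046922529 zmin 0.04221514771245301 179
t rel pocket 0.008233533630089995 0.06027798328029468 expect tail -.053 head .081; w -0.006642232366422491 zmin 0.040933148482971804 261
```

View pics/c3.png

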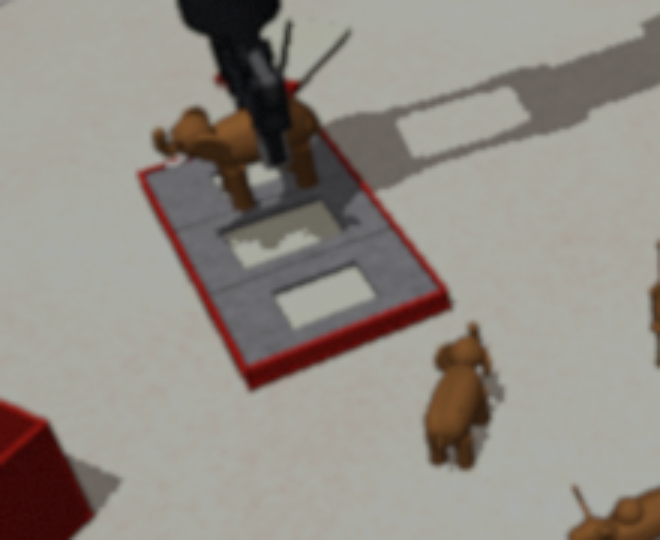

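The crop shows the large elephant held upright and level, with its shadow on the middle pocket and its axis parallel to the box. I'll lower it.

```bash
python3 -m creep '{"delta_pos":[[1,-0.2,-0.1],[2,-0.2,-0.1],[3,-0.2,-0.1],[4,-0.2,-0.1],[4.6,-0.2,-0.1],[5,-0.2,-0.1],[5.2,-0.2,-0.1],[5.35,-0.2,-0.1],[5.5,-0.2,-0.1],[5.5,-0.2,-0.1]],"dr":[[0,0,0],[0,0,0],[0,0,0],[0,0,0],[0,0,0],[0,0,0],[0,0,0],[0,0,0],[0,0,0],[0,0,0]]}'
python3 - <<'E'
from h import *
go([.524,-.284,.045],-24.5)
E
```

```text
clock: 7.05
position: [0.5247, -0.2833, 0.0464]
ee_rot: [0.691, 0.149, 0.691, -0.149]
contact_force: [-0.5, 0.3, -0.3]
width: 0.0455
dpos cm [ 0.14 -0.09 -0.03] dr [ 0.004  0.    -0.   ]
```

```bash
python3 -m creep '{"delta_pos":[[0.05,0,0],[0.1,0,0],[0.15,0,0],[0.15,0,0],[0.15,0,0]],"dr":[[0,0,0],[0,0,0],[0,0,0],[0,0,0],[0,0,0]]}'
```

```text
clock: 7.55
position: [0.5246, -0.2834, 0.0451]
ee_rot: [0.691, 0.149, 0.691, -0.149]
contact_force: [0.3, -0.1, 0.5]
width: 0.0453
```

```bash
python3 -m creep '{"delta_pos":[[0.05,0,0],[0.1,0,0],[0.15,0,0],[0.15,0,0]],"dr":[[0,0,0],[0,0,0],[0,0,0],[0,0,0]]}'
```

```text
clock: 7.95
position: [0.5247, -0.2834, 0.0449]
ee_rot: [0.692, 0.149, 0.691, -0.149]
contact_force: [-2.9, 0.3, 9.7]
width: 0.0447
```

```bash
python3 -m creep '{"delta_pos":[[-0.1,0,0],[-0.1,0,0],[-0.1,0,0],[-0.1,0,0],[-0.1,0,0],[-0.1,0,0]],"dr":[[0,0,0],[0,0,0],[0,0,0],[0,0,0],[0,0,0],[0,0,0]]}' 0.6
python3 -m creep '{"delta_pos":[[-1,0,0],[-3,0,0],[-6,0,0],[-9,0,0],[-12,0,0],[-14,0,0],[-14,0,0]],"dr":[[0,0,0],[0,0,0],[0,0,0],[0,0,0],[0,0,0],[0,0,0],[0,0,0]]}'
python3 - <<'E'
from h import *
d=np.radians(-157);go([.6177-.001*np.cos(d),-.0124-.001*np.sin(d),.17],-157)
go([.6177-.001*np.cos(d),-.0124-.001*np.sin(d),.022],-157)
im=manip.get_image('scene')['pixels'];cv2.imwrite('pics/c4.png',cv2.resize(im[110:290,110:330],None,fx=3,fy=3))
E
```

```text
clock: 8.55
position: [0.5245, -0.2832, 0.0441]
ee_rot: [0.691, 0.149, 0.691, -0.149]
contact_force: [0.5, 0.5, -0.2]
width: 0.0689
clock: 9.25
position: [0.5264, -0.2845, 0.1885]
ee_rot: [0.694, 0.148, 0.689, -0.15]
contact_force: [0.5, -0.1, -1.1]
width: 0.0683
dpos cm [ 1.79 28.63 -2.81] dr [-0.825  0.007  0.005]
dpos cm [16.59 28.65 -2.93] dr [-0.825  0.007  0.005]
```

View pics/c4.png

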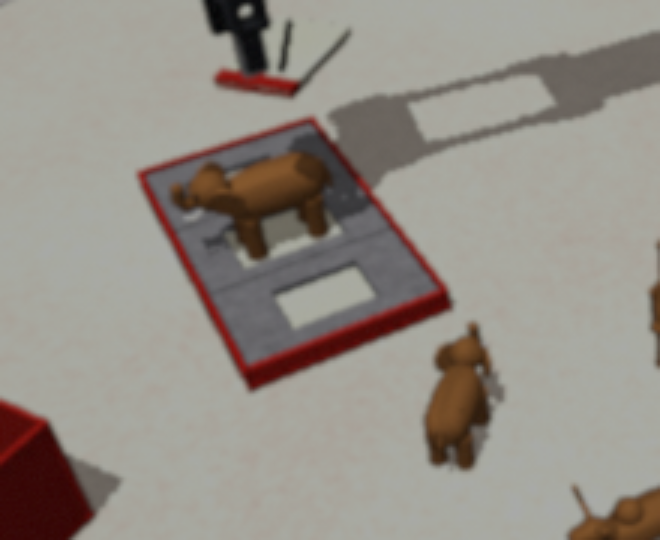

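The crop shows the large elephant standing in the middle pocket, feet at (255,245) and (320,225), both inside. Next, the medium.

```bash
python3 -m creep '{"delta_pos":[[0,3,0],[0,7,-0.5],[0,12,-1],[0,17,-1.5],[0,22,-2],[0.5,26,-2.5],[1.2,28,-2.8],[1.8,28.6,-2.8],[1.8,28.6,-2.8],[1.8,28.6,-2.8]],"dr":[[-0.1,0,0],[-0.2,0,0],[-0.3,0,0],[-0.4,0,0],[-0.5,0,0],[-0.6,0,0],[-0.7,0,0],[-0.8,0,0],[-0.82,0,0],[-0.82,0,0]]}' 0.7
python3 - <<'E'
from h import *
go([.6186,-.0120,.0205],-157)
E
```

```text
clock: 10.3
position: [0.6159, -0.0112, 0.1651]
ee_rot: [0.692, -0.139, 0.694, 0.139]
contact_force: [0.0, -0.6, 1.3]
width: 0.0727
dpos cm [14.46 -0.2   0.25] dr [-0.006 -0.002 -0.001]
```

```bash
python3 -m creep '{"delta_pos":[[3,0,0.2],[6,-0.1,0.2],[9,-0.1,0.2],[11.5,-0.1,0.2],[13.3,-0.1,0.2],[14.4,-0.1,0.2],[14.4,-0.1,0.2],[14.4,-0.1,0.2]],"dr":[[0,0,0],[0,0,0],[0,0,0],[0,0,0],[0,0,0],[0,0,0],[0,0,0],[0,0,0]]}'
python3 -m creep '{"delta_pos":[[0,0,0],[0,0,0],[0,0,0],[0,0,0],[0,0,0],[0,0,0],[0,0,0],[0,0,0],[0,0,0],[0,0,0]],"dr":[[0,0,0],[0,0,0],[0,0,0],[0,0,0],[0,0,0],[0,0,0],[0,0,0],[0,0,0],[0,0,0],[0,0,0]]}' -1 40
python3 -m creep '{"delta_pos":[[-1,0,0],[-3,0,0],[-6,0,0],[-9,0,0],[-12,0,0],[-14,0,0],[-15,0,0],[-15,0,0],[-15,0,0]],"dr":[[0,0,0],[0,0,0],[0,0,0],[0,0,0],[0,0,0],[0,0,0],[0,0,0],[0,0,0],[0,0,0]]}'
python3 - <<'E'
from h import *
go([.568,-.197,.10],155.5)
im=manip.get_image('scene')['pixels'];cv2.imwrite('pics/c5.png',cv2.resize(im[110:290,110:330],None,fx=3,fy=3))
E
```

```text
clock: 11.1
position: [0.6194, -0.0118, 0.0229]
ee_rot: [0.694, -0.139, 0.693, 0.139]
contact_force: [-0.8, -0.2, -0.3]
width: 0.0729
clock: 12.1
position: [0.6197, -0.0114, 0.0235]
ee_rot: [0.694, -0.139, 0.693, 0.139]
contact_force: [-0.8, -0.1, 5.7]
width: 0.0344
clock: 13.0
position: [0.6181, -0.0111, 0.1713]
ee_rot: [0.693, -0.139, 0.694, 0.139]
contact_force: [-0.4, -0.2, -1.1]
width: 0.0342
dpos cm [  7.13 -15.23 -11.79] dr [ 0.824 -0.002 -0.   ]
```

View pics/c5.png

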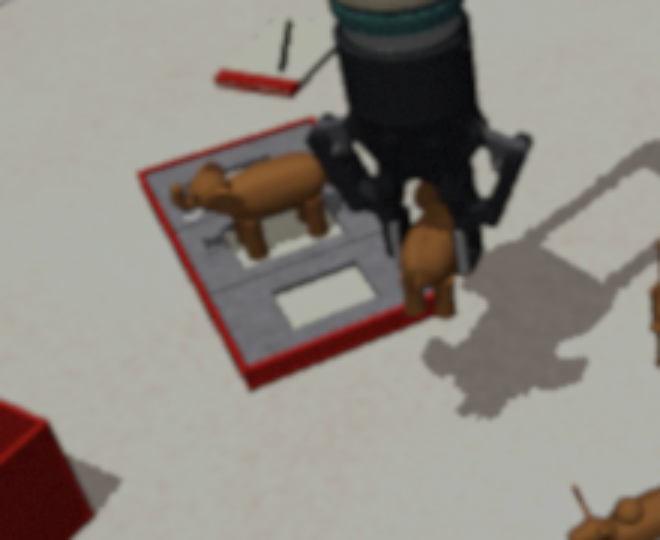

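The crop shows the medium held upright at (430,250). I'll carry it to the near pocket at (325,297).

```bash
python3 -m creep '{"delta_pos":[[0,-1,-1],[0,-4,-3],[0,-7,-5.5],[0,-10,-8],[0,-12.5,-10],[1,-14,-11.2],[3,-15,-11.8],[5,-15.2,-11.9],[6.5,-15.2,-12],[7.1,-15.2,-12]],"dr":[[0.1,0,0],[0.2,0,0],[0.3,0,0],[0.4,0,0],[0.5,0,0],[0.6,0,0],[0.7,0,0],[0.8,0,0],[0.824,0,0],[0.824,0,0]]}'
python3 -m creep '{"delta_pos":[[0,0,0],[0,0,0]],"dr":[[0,0,0],[0,0,0]]}'
python3 - <<'E'
from h import *
go([.5698,-.1978,.0355],155.5)
im=manip.get_image('scene')['pixels'];cv2.imwrite('pics/c6.png',cv2.resize(im[110:290,110:330],None,fx=3,fy=3))
E
```

```text
clock: 14.05
position: [0.5647, -0.1971, 0.098]
ee_rot: [0.689, 0.151, 0.693, -0.15]
contact_force: [-0.6, 1.0, -1.7]
width: 0.0338
clock: 14.25
position: [0.5671, -0.1977, 0.1013]
ee_rot: [0.691, 0.15, 0.691, -0.15]
contact_force: [1.0, -0.1, 0.0]
width: 0.0342
dpos cm [6.58 0.1  0.25] dr [ 0.  0. -0.]
```

View pics/c6.png

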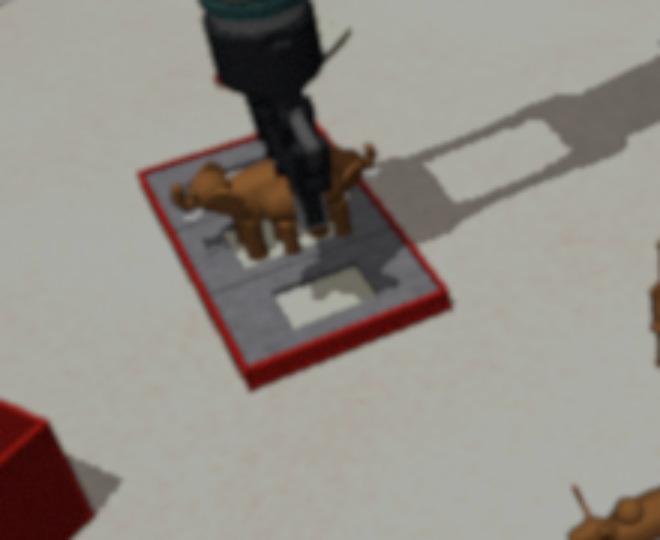

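The medium is level and parallel to the box. It overlaps the large one only by perspective (the spacing is 98 mm). I'll lower it.

```bash
python3 -m creep '{"delta_pos":[[1,0.1,0.1],[2,0.1,0.2],[3,0.1,0.2],[4,0.1,0.2],[5,0.1,0.2],[5.6,0.1,0.2],[6,0.1,0.2],[6.2,0.1,0.2],[6.4,0.1,0.2],[6.5,0.1,0.2]],"dr":[[0,0,0],[0,0,0],[0,0,0],[0,0,0],[0,0,0],[0,0,0],[0,0,0],[0,0,0],[0,0,0],[0,0,0]]}'
python3 -m creep '{"delta_pos":[[0.05,0,0],[0.1,0,0],[0.15,0,0],[0.15,0,0]],"dr":[[0,0,0],[0,0,0],[0,0,0],[0,0,0]]}'
```

```text
clock: 15.3
position: [0.5693, -0.1978, 0.0364]
ee_rot: [0.691, 0.15, 0.691, -0.15]
contact_force: [-0.9, 0.1, -0.6]
width: 0.0342
clock: 15.7
position: [0.5693, -0.1978, 0.0355]
ee_rot: [0.691, 0.15, 0.691, -0.15]
contact_force: [-0.8, 0.2, 3.8]
width: 0.0343
```

Contact at the expected height (z = 0.0355), so I'll release.

```bash
python3 -m creep '{"delta_pos":[[-0.05,0,0],[-0.05,0,0],[-0.05,0,0],[-0.05,0,0],[-0.05,0,0],[-0.05,0,0]],"dr":[[0,0,0],[0,0,0],[0,0,0],[0,0,0],[0,0,0],[0,0,0]]}' 0.35
python3 -m creep '{"delta_pos":[[-1,0,0],[-3,0,0],[-6,0,0],[-9,0,0],[-12,0,0],[-14,0,0],[-14,0,0]],"dr":[[0,0,0],[0,0,0],[0,0,0],[0,0,0],[0,0,0],[0,0,0],[0,0,0]]}'
python3 - <<'E'
from h import *
go([.4533,.2196,.17],8.9)
im=manip.get_image('scene')['pixels'];cv2.imwrite('pics/c7.png',cv2.resize(im[110:290,110:330],None,fx=3,fy=3))
E
```

```text
clock: 16.3
position: [0.5691, -0.1976, 0.0352]
ee_rot: [0.691, 0.15, 0.691, -0.15]
contact_force: [0.1, 0.1, -0.4]
width: 0.0575
clock: 17.0
position: [0.5712, -0.1986, 0.1796]
ee_rot: [0.694, 0.149, 0.688, -0.151]
contact_force: [0.1, -0.6, 0.5]
width: 0.0576
dpos cm [  0.73  33.16 -28.08] dr [-0.583  0.008  0.002]
```

View pics/c7.png

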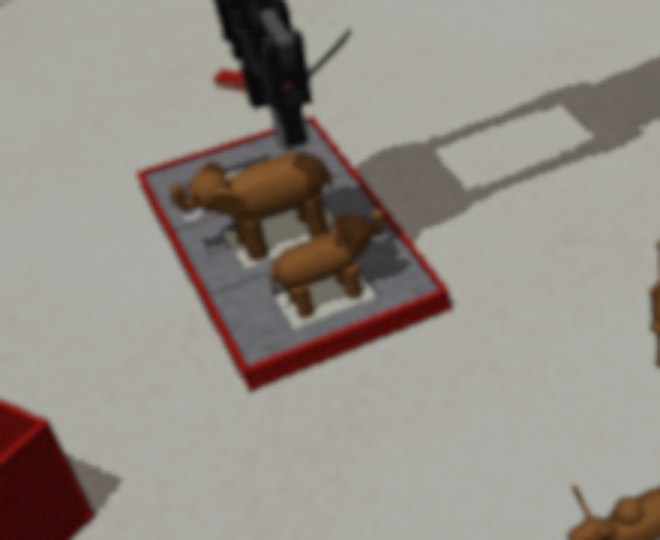

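The medium stands in the near pocket with its feet at (300,305) and (352,288). Next, the small one.

```bash
python3 -m creep '{"delta_pos":[[0,2.5,-2],[0,6,-5],[0,10,-8.5],[0,14,-12],[0.5,18,-15],[0.7,22,-18.5],[0.7,26,-22],[0.7,30,-25],[0.7,32,-27],[0.7,33.2,-28.1]],"dr":[[-0.1,0,0],[-0.2,0,0],[-0.3,0,0],[-0.4,0,0],[-0.5,0,0],[-0.58,0,0],[-0.58,0,0],[-0.58,0,0],[-0.58,0,0],[-0.58,0,0]]}' 0.3
python3 -m creep '{"delta_pos":[[0,0,0],[0,0,0],[0,0,0]],"dr":[[0,0,0],[0,0,0],[0,0,0]]}'
python3 - <<'E'
from h import *
go([.4533,.2196,.013],8.9)
E
```

```text
clock: 18.05
position: [0.4484, 0.2239, 0.1669]
ee_rot: [0.704, -0.055, 0.706, 0.055]
contact_force: [0.9, -0.0, -0.6]
width: 0.0554
clock: 18.35
position: [0.4511, 0.22, 0.1677]
ee_rot: [0.705, -0.054, 0.705, 0.053]
contact_force: [-0.3, -0.7, 1.1]
width: 0.0558
dpos cm [15.47 -0.06  0.23] dr [-0.004 -0.001  0.001]
```

```bash
python3 -m creep '{"delta_pos":[[3,0,0],[6,0,0],[9,0,0],[12,-0.1,0],[14,-0.1,0],[15,-0.1,0],[15.4,-0.1,0],[15.4,-0.1,0],[15.4,-0.1,0]],"dr":[[0,0,0],[0,0,0],[0,0,0],[0,0,0],[0,0,0],[0,0,0],[0,0,0],[0,0,0],[0,0,0]]}'
python3 - <<'E'
from h import *
cv2.imwrite('pics/c8.png',cv2.resize(manip.get_image('scene')['pixels'][170:300,320:480],None,fx=4,fy=4))
E
```

```text
clock: 19.25
position: [0.4523, 0.2201, 0.0152]
ee_rot: [0.706, -0.053, 0.704, 0.054]
contact_force: [-0.5, -0.0, 1.0]
width: 0.0551
```

View pics/c8.png

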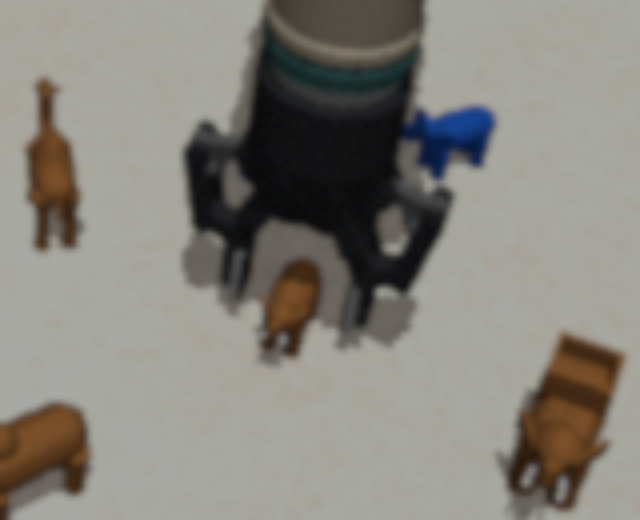

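The fingers straddle the small elephant at crop (292,305), head toward +x, and the neighbours are clear. I'll shift back 2 mm toward the middle of the grip range, then close.

```bash
python3 -m creep '{"delta_pos":[[0,0,-0.2],[0,0,-0.2],[0,0,-0.2],[0,0,-0.2],[0,0,-0.2],[0,0,-0.2],[0,0,-0.2],[0,0,-0.2],[0,0,-0.2],[0,0,-0.2]],"dr":[[0,0,0],[0,0,0],[0,0,0],[0,0,0],[0,0,0],[0,0,0],[0,0,0],[0,0,0],[0,0,0],[0,0,0]]}' -1 30
python3 -m creep '{"delta_pos":[[-1,0,0],[-3,0,0],[-6,0,0],[-9,0,0],[-12,0,0],[-14,0,0],[-15,0,0],[-15,0,0],[-15,0,0]],"dr":[[0,0,0],[0,0,0],[0,0,0],[0,0,0],[0,0,0],[0,0,0],[0,0,0],[0,0,0],[0,0,0]]}'
python3 - <<'E'
from h import *
np.set_printoptions(precision=4,suppress=True)
d=np.radians(-24.5);go([.487-.002*np.cos(d),-.375-.002*np.sin(d),.165],-24.5)
im=manip.get_image('scene')['pixels'];cv2.imwrite('pics/c9.png',cv2.resize(im[120:280,320:480],None,fx=3.5,fy=3.5))
E
```

```text
clock: 20.3
position: [0.4494, 0.2198, 0.0149]
ee_rot: [0.705, -0.054, 0.705, 0.054]
contact_force: [-2.7, -0.2, 5.6]
width: 0.0234
clock: 21.2
position: [0.4487, 0.2195, 0.1636]
ee_rot: [0.705, -0.054, 0.706, 0.054]
contact_force: [-0.1, -0.6, -0.3]
width: 0.0231
dpos cm [ -0.13 -59.24  -5.39] dr [ 0.58  -0.001  0.001]
```

View pics/c9.png

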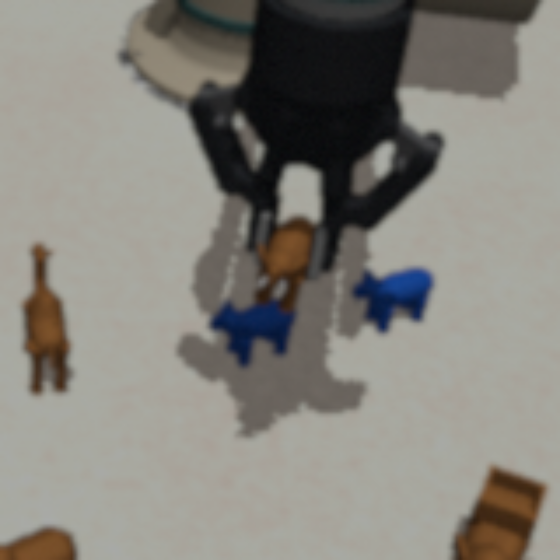

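```bash
python3 -m creep '{"delta_pos":[[0,-1.5,0],[0,-5,-0.5],[0,-9.5,-1],[0,-14.5,-1.5],[0,-19.5,-2],[0,-24.5,-2.5],[0,-29.5,-3],[0,-34.5,-3.5],[0,-39.5,-4],[0,-44.5,-4.5]],"dr":[[0,0,0],[0.05,0,0],[0.1,0,0],[0.2,0,0],[0.3,0,0],[0.4,0,0],[0.5,0,0],[0.55,0,0],[0.58,0,0],[0.58,0,0]]}'
python3 - <<'E'
from h import *
go([.4834,-.3733,.09],-24.5)
E
```

```text
clock: 22.25
position: [0.4712, -0.2269, 0.1628]
ee_rot: [0.69, 0.151, 0.692, -0.15]
contact_force: [1.3, 0.3, -0.4]
width: 0.0231
dpos cm [  7.25 -12.82   7.22] dr [-0.001 -0.003 -0.001]
```

```bash
python3 -m creep '{"delta_pos":[[0,-3.5,1.5],[0.5,-7,3.5],[2,-10,5.5],[4,-12,6.6],[6,-12.7,7.2],[7,-12.8,7.2],[7.2,-12.8,7.2],[7.2,-12.8,7.2],[7.2,-12.8,7.2]],"dr":[[0,0,0],[0,0,0],[0,0,0],[0,0,0],[0,0,0],[0,0,0],[0,0,0],[0,0,0],[0,0,0]]}'
python3 - <<'E'
from h import *
go([.4834,-.3733,.027],-24.5)
im=manip.get_image('scene')['pixels'];cv2.imwrite('pics/c10.png',cv2.resize(im[80:240,130:290],None,fx=3.7,fy=3.7))
px,P=cloud('top');p,_=tool()
for _,Q in blobs('top',px,P,8):
    if np.hypot(*(Q[:,:2].mean(0)-[.487,-.375]))<.05:
        r=Q[:,:2]-[.487,-.375];t=r@[.91,-.415];print('t',t.min(),t.max(),'want -.028 .043',len(Q))
E
```

```text
clock: 23.15
position: [0.4851, -0.3711, 0.0931]
ee_rot: [0.691, 0.15, 0.691, -0.15]
contact_force: [-0.9, -0.7, -0.3]
width: 0.0235
dpos cm [ 6.61 -0.27 -0.06] dr [0.001 0.001 0.   ]
```

View pics/c10.png

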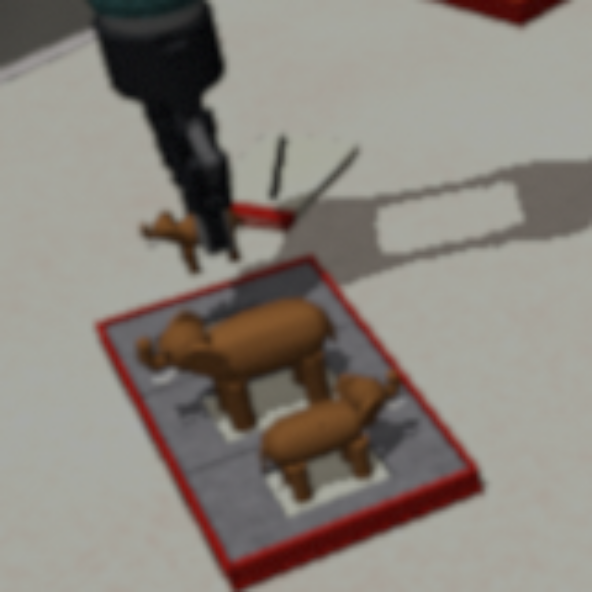

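The small elephant is level, with its legs at crop (192,265) and (233,250) and the finger just behind their midpoint, as assumed. I'll lower it.

```bash
python3 -m creep '{"delta_pos":[[1,-0.2,0],[2,-0.2,0],[3,-0.2,0],[4,-0.2,0],[5,-0.2,0],[5.6,-0.2,0],[6,-0.2,0],[6.2,-0.2,0],[6.4,-0.2,0],[6.5,-0.2,0]],"dr":[[0,0,0],[0,0,0],[0,0,0],[0,0,0],[0,0,0],[0,0,0],[0,0,0],[0,0,0],[0,0,0],[0,0,0]]}'
python3 -m creep '{"delta_pos":[[0.05,0,0],[0.1,0,0],[0.15,0,0],[0.15,0,0]],"dr":[[0,0,0],[0,0,0],[0,0,0],[0,0,0]]}'
```

```text
clock: 24.25
position: [0.484, -0.3736, 0.0274]
ee_rot: [0.691, 0.15, 0.691, -0.15]
contact_force: [-0.4, 0.2, -0.5]
width: 0.0231
clock: 24.65
position: [0.4839, -0.3736, 0.0269]
ee_rot: [0.691, 0.15, 0.691, -0.15]
contact_force: [-2.2, 1.7, 6.6]
width: 0.0237
```

Contact at the expected height again. I'll release and retreat well clear.

```bash
python3 -m creep '{"delta_pos":[[-0.1,0,0],[-0.1,0,0],[-0.1,0,0],[-0.1,0,0],[-0.1,0,0],[-0.1,0,0]],"dr":[[0,0,0],[0,0,0],[0,0,0],[0,0,0],[0,0,0],[0,0,0]]}' 0.1
python3 -m creep '{"delta_pos":[[-1,0,0],[-3,0,0],[-6,0,0],[-9,0,0],[-12,0,0],[-15,0,0],[-15,0,-5],[-15,0,-10],[-15,0,-14],[-15,0,-14]],"dr":[[0,0,0],[0,0,0],[0,0,0],[0,0,0],[0,0,0],[0,0,0],[0,0,0],[0,0,0],[0,0,0],[0,0,0]]}'
python3 - <<'E'
from h import *
np.set_printoptions(precision=4,suppress=True)
A={n:cloud(n) for n in('top','scene')}
b=np.array([.5273,-.286]);X=np.array([.91,-.415]);Y=np.array([.415,.91])
for n in A:
    px,P=A[n]
    for c,Q in blobs(n,px,P-[0,0,.02],20):
        if not .25<Q[:,0].mean()<.8: continue
        r=Q[:,:2]-b;print(n,c.round(),Q[:,:2].mean(0),'boxx',(r@X).min(),(r@X).max(),'boxy',(r@Y).min(),(r@Y).max(),'ztop',Q[:,2].max())
a=A['scene'][0][90:240,140:290];t=A['top'][0][100:230,340:490]
cv2.imwrite('pics/c11.png',np.hstack([cv2.resize(a,(400,400)),cv2.resize(t,(400,400))]))
E
```

```text
clock: 25.25
position: [0.4838, -0.3733, 0.0266]
ee_rot: [0.691, 0.15, 0.691, -0.15]
contact_force: [0.2, -0.3, -0.4]
width: 0.0471
clock: 26.25
position: [0.3516, -0.3115, 0.1772]
ee_rot: [0.689, 0.151, 0.692, -0.15]
contact_force: [0.7, 0.1, -0.0]
width: 0.0469
top [265. 132.] [0.6279 0.1487] boxx -0.12842709112287742 -0.0388678385917845 boxy 0.42075372095867297 0.45227825140416994 ztop 0.0540484029665447
top [423. 157.] [ 0.5329 -0.2894] boxx -0.05290303764512355 0.07387438819484335 boxy -0.028419840244093074 0.025560658374807102 ztop 0.08596776686125457
top [388. 152.] [ 0.5552 -0.1953] boxx -0.06130145663815684 0.031728970376890105 boxy 0.07525057244778365 0.110091682773441 ztop 0.06254851158921403
top [453. 172.] [ 0.4982 -0.3778] boxx -0.016936620786003293 0.03875494915041872 boxy -0.10820498383664245 -0.08774817859448812 ztop 0.04262344282458344
top [186. 189.] [0.4644 0.3673] boxx -0.3654978705107454 -0.28249371604625234 boxy 0.542049749870534 0.5989648169814219 ztop 0.057130246024325954
top [298. 194.] [0.442 0.058] boxx -0.2404266029802915 -0.19653077179511957 boxy 0.23819
[... 253 characters left out ...]
371150920309 0.0772415023113562 boxy -0.11237733415471683 0.029719514627777263 ztop 0.08043409899012638
scene [218. 195.] [ 0.564  -0.1877] boxx -0.06129937559025491 0.034443453003759485 boxy 0.07366147239975748 0.11832022798856176 ztop 0.0603731427551204
scene [332. 211.] [0.4604 0.0683] boxx -0.23269446229611418 -0.19239841776056218 boxy 0.25025369666646047 0.3143760412277736 ztop 0.0549258735220388
scene [462. 272.] [0.4795 0.3723] boxx -0.3532192409164598 -0.2775671956048958 boxy 0.549897161341596 0.6021465441147462 ztop 0.05634443856549763
scene [322. 283.] [0.6393 0.1561] boxx -0.12289078678619535 -0.03560268774002444 boxy 0.43382879302175853 0.4629515492390361 ztop 0.05797573556855316
```

View pics/c11.png

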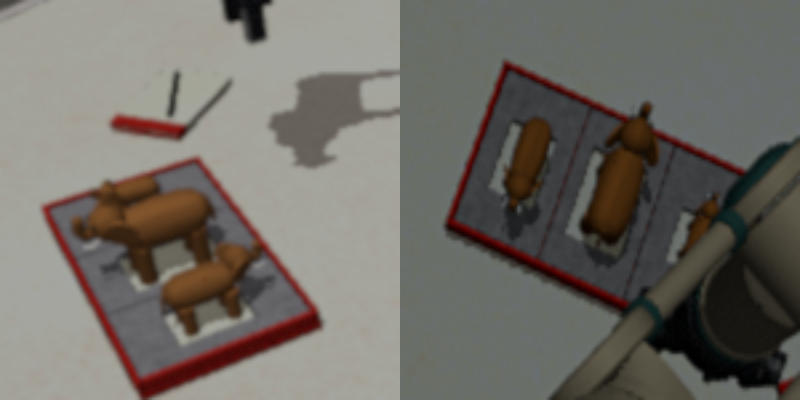

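The large and medium are standing in their pockets. The small one is partly hidden by the arm in the top view, so I'll move aside and check it.

```bash
python3 -m creep '{"delta_pos":[[0,3,0],[0,7,0],[0,11,0],[0,16,0],[0,20,0],[0,23,0],[0,25,0],[0,25,0]],"dr":[[0,0,0],[0,0,0],[0,0,0],[0,0,0],[0,0,0],[0,0,0],[0,0,0],[0,0,0]]}'
python3 - <<'E'
from h import *
px,P=cloud('top')
for c,Q in blobs('top',px,P-[0,0,.01],20):
    if c[0]>430 and c[1]<230:
        r=Q[:,:2]-[.487,-.375];t=r@[.91,-.415];w=r@[.415,.91];print(c,'t',t.min(),t.max(),'w',w.min(),w.max(),'z',Q[:,2].max()+.01)
cv2.imwrite('pics/c12.png',np.hstack([cv2.resize(px[100:230,340:490],(400,400),interpolation=cv2.INTER_CUBIC),cv2.resize(px[100:230,160:340],(400,400))]))
E
```

```text
clock: 27.15
position: [0.4629, -0.086, 0.1772]
ee_rot: [0.692, 0.149, 0.691, -0.148]
contact_force: [0.3, -0.1, -0.6]
width: 0.0474
[452.775  174.5625] t -0.02407669508548443 0.03777327622094581 w -0.015590840165261858 0.009584053057149837 z 0.05995318891876353
```

View pics/c12.png

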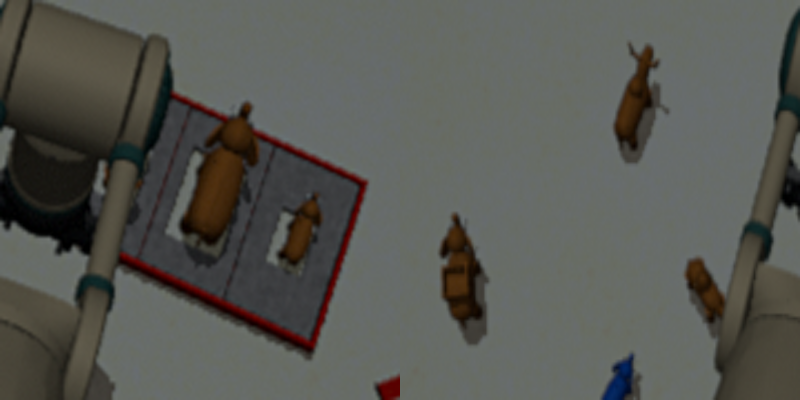

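The small elephant stands in its pocket at crop (300,232), top at 60 mm. The howdah elephant, bull and camel are where they were. I'll hand it in.

```bash
python3 -c "
from rig import manip
print(manip.sign_off(), manip.get_state()['clock'])"
```

```text
the job is handed in; nothing more can be done
the job is handed in; nothing more can be done
```

The three plain elephants are packed, and I handed the job in at about 27 s on the robot's clock, against the 91 s limit. I picked up the large, then the medium, then the small, and lowered each into the pocket cut to its size. Each one touched down lightly (4 to 10 N) at the height expected for the pocket floor, and I only opened the gripper after that.

**Elephants:** the last pictures show all three upright in their pockets. The small one's extents are within about 5 mm of those for a centred elephant, and its top is at 60 mm against 58 mm expected.

**Other pieces:** the bull, camel and howdah elephant measure within about 1 mm of where they started in the top view. The gripper was empty and clear of everything.

**Mismatch:** one height reading from the top camera put the large elephant's top at 106 mm, against 99 mm expected. The scene camera gave 100 mm, so I took the higher figure as depth noise.

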